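# Build the forming stack from a packed die tray

### The arm

A 6-joint arm with a two-finger parallel gripper is mounted at the origin on the work surface. World frame = base frame: x ahead of the robot, y to its left, z up, the work surface at z = 0. Lengths are in mm, angles in rad, forces in N, time in s.
With the tool pointing down it reaches from about 400 to 925 mm from the base axis. Payload 12.5 kg.
Tool frame: the origin (TCP) lies at the very end of the fingers, on their centre line; the grasp point (between the pads) lies 19 mm behind it; z points along the fingers, y is the line along which they close (so a half turn about z gives the same grasp; the last joint's range is limited). The gripper opens to 95 mm and grips with 3 to 60 N. Pads are 20 mm wide; open, the fingers measure 119 mm over their backs; the gripper's body (75 mm by 180 mm) begins 59 mm behind the grasp point.
Start: joints at [-1.268, 0.491, 1.559, -0, 1.092, -0.106], TCP at [248.468, -573.511, 178.361] pointing down, gripper open.
Joint ranges: [-3.1, 3.1], [-0.84, 2.19], [0.05, 2.79], [-1.13, 4.28], [0.06, 2.93], [-2.69, 2.69]. Speed limits (rad/s): [2.22, 2.22, 2.79, 3.14, 3.14, 3.14].

### API

Orientations are given as [roll, pitch, yaw] about the fixed x, y, z axes, in that order (R = Rz(yaw) Ry(pitch) Rx(roll)).
In Python, from cell import env gives the robot as it stands.
- The arm moves only by the shell command python3 steer.py FILE, which reads ROWS from the file FILE. ROWS is one flat JSON list of numbers that holds 1 to 5 rows one after another, with no inner brackets; each row has 5 numbers: dx, dy, dz in mm, then a turn about the tool's z in rad, then the opening from 0.0 (shut) to 1.0 (fully open); each row is the pose to reach, as a shift and turn from the pose commanded when the command began, along the tool's axes at that moment; what a row does not reach only later rows make up. A row lasts 1/12 s, in which the tool goes at most 41.7 mm and 0.125 rad, less where a joint would pass 70% of its speed; a pose out of reach is approached as far as the arm can. The fingers move at their own pace and stop on an object; the grip force is fixed at half the most. Time passes only in rows, so rows that do not move let the fingers close. It prints the time, the measured TCP pose, the force, the opening and the grip force at its end. Input that does not fit is refused with a message, and nothing moves.
- env.state(): the state, without advancing time (a new reading comes with each control period).
- env.read_camera(name): name is "scene" or "top" or "wrist"; returns (picture, depth): 400x640x3 uint8, red, green, blue; 400x640 float32, mm along the optical axis (not along the pixel's ray), 0 where there is no reading.
- env.camera_info(name): a dict with "vertical_fov" (degrees; the focal length in pixels is half the picture's height over the tangent of half this angle, whatever the lens; pixels are square), "cx", "cy" (the principal point, pixels), "dist_coeffs" ([k1, k2, p1, p2, k3] as OpenCV has them; the pictures are not rectified), "origin" and "attitude" of the camera in the world. Camera axes: x right, y down, z forward; pixel columns grow to the right and rows downward; lengths in mm; the calibration is good to about 2 mm. A picture is of the moment at which its call begins: read the wrist's pose just before it. camera_info takes no time and is no camera call; for the wrist camera it gives the pose at the moment of the call.
- env.job_done(): hands the job in; it is judged then, once.
The state is a dict: "t": time; "joints": joint angles; "qvel": joint speeds; "tau": joint torques, N m; "eef_pos": TCP position; "tcp_rot": TCP orientation; "ft_force": force on the tool from outside, world axes, zero at the start; "moment": the same for the moment, N m; "opening": opening from 0.0 (shut) to 1.0 (fully open); "grip_force": force on a finger pad.
Only numpy, scipy, OpenCV 4.12 (cv2) and the standard library are available. Lean on these libraries where they do the work, as an engineer would, in place of code of your own. Each camera call takes 0.05 s, during which the arm holds its last target. There are 200 camera calls.

### The job

Set up the forming stack: from the tray of tightly packed metal blocks take the plain flat slab and lay it flat in the holder between the corner angles, then lay the die with the single lengthwise channel on top of it, channel up, also between the angles. The blocks stand too close for fingers, so nudge them apart or endways to make room. The other three blocks stay upright in the tray, and the stump, bangle, hammer, jar and cup round about are to be left where they are.

Things in the scene. Friction and masses are not known exactly. Their poses are not given: they have to be found in the camera images.
- tray: dark red tray fixed to the table, at the robot's left or right, 226 mm (own x) by 200 mm (own y); origin: centre of its underside on the table. Floor 4 mm thick; walls 5 mm thick, their tops 12 mm above the table (inside 216 by 190 mm)
- tray_floor (a point): centre of the tray's floor, 4 mm above the table, axes as the tray. Five blocks stand on it in a row along y, 36 mm apart centre to centre (2 mm gaps), in any order, each lying along x; the row is off centre along x by up to 25 mm either way, so each block's ends are 28 to 78 mm from the end walls
- slab: the plain flat slab, 28 mm high, flat top, no groove; the lowest block of the row; 0.2 to 0.4 kg. It slides on the tray floor when pushed at its end with a few newtons. All five blocks are dull grey aluminium, 110 mm long (own x) by 34 mm wide (own y); origin: centre of the underside, z up. Half a turn about z makes no difference.
- channel_die: the channel die, 36 mm high, with one straight square channel 12 mm wide and 12 mm deep running the whole length of its top; 0.25 to 0.48 kg. It slides on the tray floor when pushed at its end with a few newtons. All five blocks are dull grey aluminium, 110 mm long (own x) by 34 mm wide (own y); origin: centre of the underside, z up. Half a turn about z makes no difference.
- cross_die: a block not wanted: 36 mm high, three wide grooves across its top. All five blocks are dull grey aluminium, 110 mm long (own x) by 34 mm wide (own y); origin: centre of the underside, z up. Half a turn about z makes no difference.
- hollow_die: a block not wanted: 36 mm high, three round holes in its top. All five blocks are dull grey aluminium, 110 mm long (own x) by 34 mm wide (own y); origin: centre of the underside, z up. Half a turn about z makes no difference.
- ridge_die: a block not wanted: 36 mm high, a round ridge along the middle of its top. All five blocks are dull grey aluminium, 110 mm long (own x) by 34 mm wide (own y); origin: centre of the underside, z up. Half a turn about z makes no difference.
- holder: stack holder fixed to the table, on the other side from the tray: wooden foot 150 (own x) by 78 (own y) by 10 mm, four steel corner angles with tops 54 mm above the table. Room between the angles 118 by 42 mm (a block has 4 mm to spare each way); long sides open over the middle 90 mm, ends over 18 mm. Origin: centre of the underside, z up
- holder_floor (a point): centre of the holder's floor, on top of the wooden foot, 10 mm above the table; axes as holder
- stump: small upright wooden stump with a steel top, 58 mm across, 68 mm tall, loose, standing between tray and holder; origin: centre of its underside. Leave it alone
- bangle: steel bangle lying flat, 66 mm outside diameter, 18 mm tall, loose, near the robot between tray and holder; origin: centre of its underside. Leave it alone
- hammer: small hammer, 240 mm long, lying beyond the tray and holder; handle towards its own -x; height under 40 mm. Leave it alone
- jar: glass jar with steel lid, 60 mm across, 85 mm tall, at the robot's left; origin: centre of its underside. Leave it alone
- cup: white plastic cup, 68 mm across, 80 mm tall, at the robot's right; origin: centre of its underside. Leave it alone

How it is judged (in metres and radians):
On the way, in this order (a step that is already met when the one before it is completed fails the run):
1. the plain slab lies flat on the holder's floor between the angles, let go (x of slab in the frame of holder_floor between -0.007 and 0.007 m and y of slab in the frame of holder_floor between -0.007 and 0.007 m and z of slab in the frame of holder_floor between -0.003 and 0.003 m and angle between slab's own z axis and vertical below 0.08 rad and angle between the x axis of slab and the x axis of holder, either way round below 0.12 rad and linear speed of slab below 0.02 m/s and contact force between the fingers and slab below 0.1 N), for 0.2 s.
2. the channel die lies flat on the slab, between the angles, let go (x of slab in the frame of holder_floor between -0.007 and 0.007 m and y of slab in the frame of holder_floor between -0.007 and 0.007 m and z of slab in the frame of holder_floor between -0.003 and 0.003 m and angle between each of slab, channel_die's own z axis and vertical below 0.08 rad and angle between the x axis of each of slab, channel_die and the x axis of holder, either way round below 0.12 rad and x of channel_die in the frame of holder_floor between -0.007 and 0.007 m and y of channel_die in the frame of holder_floor between -0.007 and 0.007 m and z of channel_die in the frame of holder_floor between 0.025 and 0.031 m and linear speed of channel_die below 0.02 m/s and contact force between the fingers and channel_die below 0.1 N), for 0.2 s.
At the end, for the whole second after the job is handed in: Slab on the holder's floor, channel die on the slab, channel up, both between the angles (centres within 7 mm, heights 3 mm, upright within 0.08 rad, aligned within 0.12 rad), released and at rest; the three other blocks upright on the tray floor (within 0.15 rad) (all of step 2 and linear speed of each of slab, cross_die, hollow_die, ridge_die below 0.02 m/s and contact force between the fingers and slab below 0.1 N and x of cross_die in the frame of tray between -0.08 and 0.08 m and y of cross_die in the frame of tray between -0.1 and 0.1 m and z of each of cross_die, hollow_die, ridge_die in the frame of tray below 0.01 m and angle between each of cross_die, hollow_die, ridge_die's own z axis and vertical below 0.15 rad and x of hollow_die in the frame of tray between -0.08 and 0.08 m and y of hollow_die in the frame of tray between -0.1 and 0.1 m and x of ridge_die in the frame of tray between -0.08 and 0.08 m and y of ridge_die in the frame of tray between -0.1 and 0.1 m); the robot touches nothing.
It fails at once if another block is tipped over (0.5 rad) or lifted out of the tray (25 mm) (angle between any of cross_die, hollow_die, ridge_die's own z axis and vertical above 0.5 rad or z of any of cross_die, hollow_die, ridge_die in the frame of tray above 0.029 m).
It fails at once if the stump, bangle, hammer, jar or cup is moved by more than 25 mm (distance of any of stump, bangle, hammer, jar, cup from where it was at the start of the episode above 0.025 m).
It also fails if it takes over 72 s, if anything falls off the work surface, if the arm or the gripper's body presses on something with over 40 N, if the wrist force passes 120 N, or if a joint passes its speed limit or range.

## Working session

There is one attempt and no reset: what is moved stays moved. The work goes in short steps, Python scripts to look and compute and a shell command to move; the robot and the scene stay as the last step left them, time stands still between calls to the robot, and variables do not carry over. Pictures are saved under pics/ and viewed, at most 10 in all, crops included, and the job is handed in when it is done.

```bash
ls; mkdir -p pics
python3 - <<'E'
from cell import env
import cv2
s=env.state(); print(s['t'],s['eef_pos'],s['tcp_rot'],s['ft_force'])
for n in ("top","scene"):
    p,d=env.read_camera(n); cv2.imwrite(f'pics/{n}0.png',p[:,:,::-1]); 
    import numpy as np; np.save(f'pics/{n}0.npy',d)
    print(n,env.camera_info(n))
print(env.camera_info("wrist"))
E
```

```text
cell.py
pics
steer.py
0.0 [ 248.37551449 -573.21638124  177.76327179] [-3.14049318e+00 -1.28187208e-04  4.08788949e-01] [-0.48341994  0.5170502   1.03540242]
top {'vertical_fov': 44.21561963681723, 'cx': 326.8675171450446, 'cy': 205.02480823159013, 'dist_coeffs': array([-0.12701238,  0.        ,  0.        ,  0.        ,  0.        ]), 'origin': array([ 452.81033894,   13.13754001, 1537.56305049]), 'attitude': array([-3.06033641, -0.01062436, -1.54184729])}
scene {'vertical_fov': 54.251433156256795, 'cx': 313.83130443943077, 'cy': 200.017050329233, 'dist_coeffs': array([-0.0058997,  0.       ,  0.       ,  0.       ,  0.       ]), 'origin': array([1339.43569496,  700.26763345,  826.43476629]), 'attitude': array([-2.23035634, -0.01186947,  2.32054854])}
{'vertical_fov': 69.17414220751253, 'cx': 321.46031419319075, 'cy': 200.63246669314609, 'dist_coeffs': array([-0.00135197,  0.        ,  0.        ,  0.        ,  0.        ]), 'origin': array([ 322.15919527, -541.92235577,  383.8136775 ]), 'attitude': array([ 2.85444189e+00,  4.76892901e-04, -1.16139777e+00])}
```
View pics/top0.png

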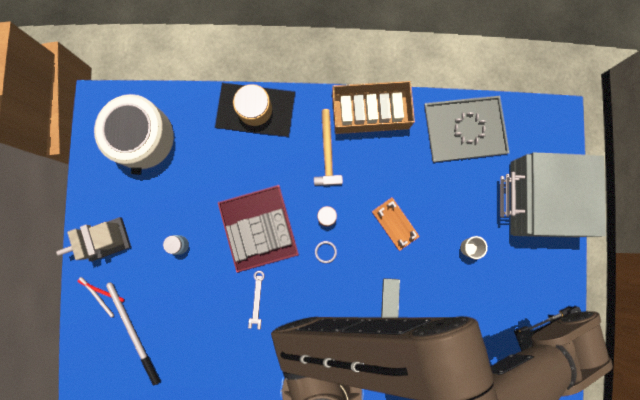

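View pics/scene0.png

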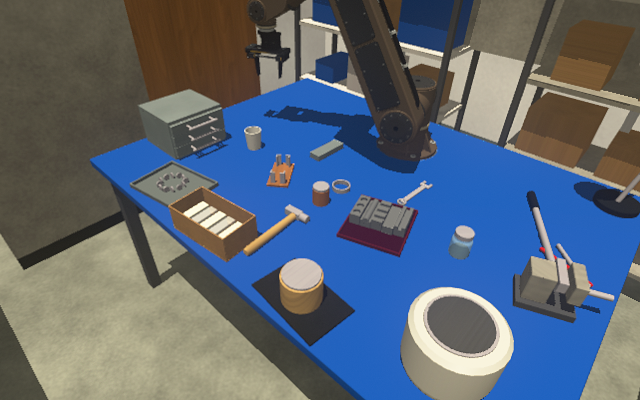

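The top view shows the tray around (258,230) with the row of blocks in it, and the holder around (397,223). The stump is at (327,216), the bangle at (326,252) and the hammer head at (328,181). I'll write helpers and take rough positions from this view.

Create h.py:
```python
import numpy as np, cv2, json
from scipy.spatial.transform import Rotation as R
from cell import env
def rot(a): return R.from_euler('xyz',a).as_matrix()
def K(i,h=400):
    f=h/2/np.tan(np.radians(i['vertical_fov'])/2); return np.array([[f,0,i['cx']],[0,f,i['cy']],[0,0,1.]])
def ray(i,uv):
    n=cv2.undistortPoints(np.array(uv,float).reshape(-1,1,2),K(i),np.array(i['dist_coeffs'])).reshape(-1,2)
    return np.c_[n,np.ones(len(n))]@rot(i['attitude']).T
def atz(i,uv,z):
    d=ray(i,uv); return i['origin']+d*((z-i['origin'][2])/d[:,2])[:,None]
def tri(i1,u1,i2,u2):
    out=[]
    for d1,d2 in zip(ray(i1,u1),ray(i2,u2)):
        A=np.c_[d1,-d2]; s=np.linalg.lstsq(A,np.array(i2['origin'])-i1['origin'],rcond=None)[0]
        p=i1['origin']+d1*s[0];q=i2['origin']+d2*s[1]; out.append([*(p+q)/2,np.linalg.norm(p-q)])
    return np.round(out,1)
def snap(n,name):
    i=env.camera_info(n); p,d=env.read_camera(n); cv2.imwrite(f'pics/{name}.png',p[:,:,::-1]); np.save(f'pics/{name}.npy',d)
    np.save(f'pics/{name}_i.npy',i,allow_pickle=True); return i,p,d
def load(name): return np.load(f'pics/{name}_i.npy',allow_pickle=True).item()
def proj(i,P):
    M=rot(i['attitude']); r=cv2.Rodrigues(M.T)[0]; t=-M.T@i['origin']
    return cv2.projectPoints(np.array(P,float).reshape(-1,3),r,t,K(i),np.array(i['dist_coeffs']))[0].reshape(-1,2)
def delta(p,yaw=None):
    "shift in tool axes from the commanded(~measured) pose to world p"
    s=env.state(); M=rot(s['tcp_rot']); print('t',round(s['t'],2),'tool shift',np.round(M.T@(np.array(p)-s['eef_pos']),1),'yaw now',round(s['tcp_rot'][2],3), 'turn', None if yaw is None else round(-(yaw-s['tcp_rot'][2]),3))
```

Run:
```python
from h import *
i=env.camera_info("top"); np.save('pics/top0_i.npy',i,allow_pickle=True)
a=atz(i,[(258,229),(397,223),(327,216),(326,252),(328,181),(175,245),(474,247)],20); print(a.round(0))
s=env.state(); c=env.camera_info('wrist'); M=rot(s['tcp_rot'])
print('cam in tool',M.T@(c['origin']-s['eef_pos']), M.T@rot(c['attitude']))
p=cv2.imread('pics/top0.png')
A=cv2.resize(p[180:275,213:303],None,fx=4.4,fy=6,interpolation=2)
A=cv2.resize(p[180:275,213:303],None,fx=6,fy=6,interpolation=2)[:,:520]
cv2.imwrite('pics/A.png',A)
```

```text
[[ 496.  211.   20.]
 [ 527. -218.   20.]
 [ 543.   -1.   20.]
 [ 432.   -1.   20.]
 [ 652.   -1.   20.]
 [ 438.  468.   20.]
 [ 459. -462.   20.]]
cam in tool [  80.17315635    0.37574066 -205.9657397 ] [[ 6.18306420e-04 -9.59029715e-01 -2.83304824e-01]
 [ 9.99999697e-01  4.58833299e-04  6.29256721e-04]
 [-4.73486206e-04 -2.83305127e-01  9.59029708e-01]]
```

```bash
echo '[37, -18, -6, 0, 1, 74, -36, -12, 0, 1, 111, -54, -18, 0, 1, 148, -72, -24, 0, 1, 185, -90, -30, 0, 1]' > rows.txt && python3 steer.py rows.txt; echo '[37, -18, -6, 0, 1, 74, -36, -12, 0, 1, 111, -54, -18, 0, 1, 148, -72, -24, 0, 1, 185, -90, -30, 0, 1]' > rows.txt && python3 steer.py rows.txt;echo '[37, -18, -3, 0, 1, 62, -33, -3, 0, 1, 62, -33, -3, 0, 1, 62, -33, -3, 0, 1]' > rows.txt && python3 steer.py rows.txt
python3 - <<'E'
from h import *
snap('wrist','w0'); s=env.state(); print(s['eef_pos'],s['tcp_rot'],s['joints'],s['t'])
E
```

```text
t: 0.52
eef_pos: [383.2, -415.7, 208.4]
tcp_rot: [-3.141, 0.0, 0.408]
ft_force: [-0.5, -0.2, 1.2]
opening: 1.003
grip_force: 0.0
t: 0.93
eef_pos: [517.3, -259.4, 238.5]
tcp_rot: [-3.141, 0.0, 0.409]
ft_force: [0.2, -0.8, 0.5]
opening: 1.005
grip_force: 0.0
t: 1.27
eef_pos: [560.7, -205.0, 240.9]
tcp_rot: [-3.141, 0.001, 0.412]
ft_force: [1.3, -0.1, -0.3]
opening: 1.0
grip_force: 0.0
[ 560.07923659 -206.01391994  240.93502213] [-3.14120346e+00  7.08554060e-04  4.10032649e-01] [-4.62971758e-01  3.95245784e-01  1.54650479e+00 -3.14154510e-04
  1.20059559e+00  6.97905830e-01] 1.3167
```

View pics/w0.png

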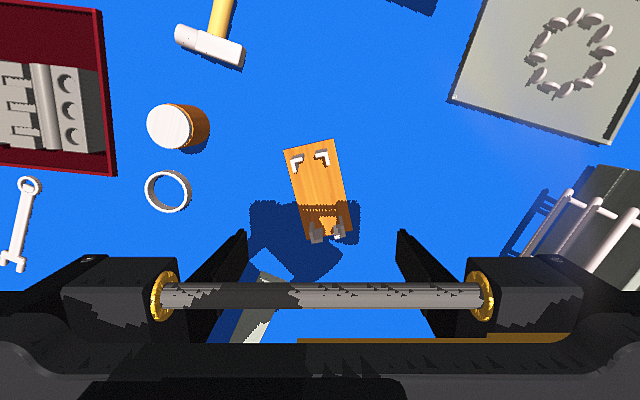

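View pics/A.png

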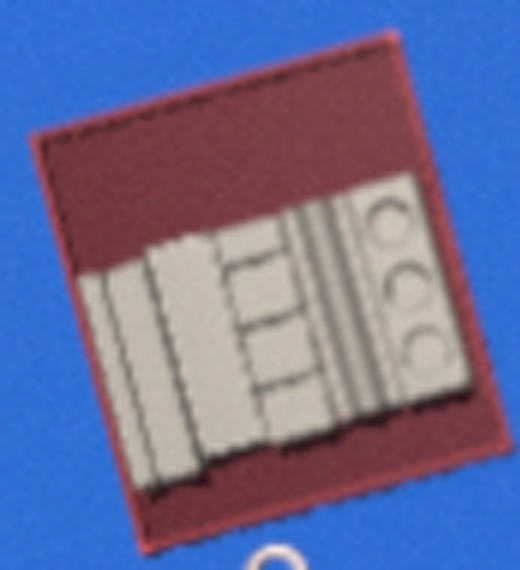

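The blocks run left to right (from +y): probably the channel die, then the slab, cross, ridge and hollow dies. The holder is at about (320,190) in the wrist view. I'll take a second wrist view of the holder from another place.

```bash
echo '[-20, -20, -15, 0, 1, -45, -55, -15, 0, 1, -70, -90, -15, 0, 1, -70, -90, -15, 0, 1, -70, -90, -15, 0, 1]' > rows.txt && python3 steer.py rows.txt | head -2
python3 - <<'E'
from h import *
snap('wrist','w1'); print(env.state()['eef_pos'])
a=proj(load('w1'),[[527,-218,20]])[0]; print(a)
p=cv2.imread('pics/w1.png'); q=cv2.imread('pics/w0.png')
c=lambda im,u,v: cv2.resize(im[v:v+120,u:u+80],None,fx=5,fy=5,interpolation=2)
u,v=int(a[0])-40,int(a[1])-60; print(u,v)
cv2.imwrite('pics/B.png',np.hstack([c(q,278,130),c(p,u,v)]))
E
```

```text
t: 1.73
eef_pos: [458.3, -151.8, 257.1]
[ 459.72199448 -152.45479357  257.00213326]
[379.29473788 145.05513077]
339 85
```

View pics/B.png

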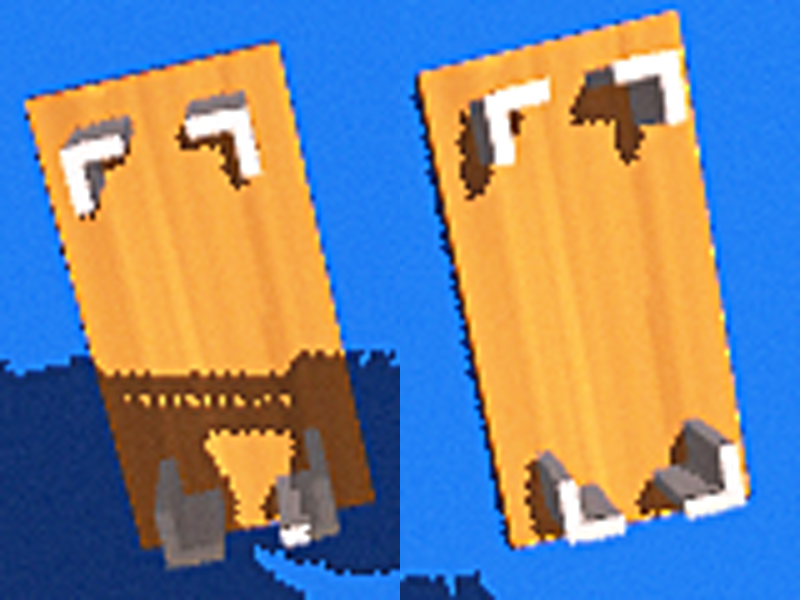

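Both crops show the holder's foot (left crop corners (27,101), (277,44), (373,500), (143,548)) and the white tops of the angles.

Run:
```python
from h import *
f=lambda L,o: [((x+.5)/5-.5+o[0],(y+.5)/5-.5+o[1]) for x,y in L]
a=f([(27,101),(277,44),(373,500),(143,548),(63,148),(247,110)],(278,130))
b=f([(19,73),(278,12),(347,495),(113,548),(87,95),(283,52)],(339,85))
i,j=load('w0'),load('w1')
print(tri(i,a,j,b))
b2=f([(87,95),(283,52),(346,502),(170,541)],(339,85))
for q,z in ((a[:4],10),):
    P=atz(i,q,z)[:,:2]; print(P.mean(0)); 
for q,z in ((b[:4],10),(b2,54)):
    P=atz(j,q,z)[:,:2]; c=P.mean(0); v=P[0]+P[1]-P[2]-P[3]; print(P.round(1).tolist(),c.round(1),np.linalg.norm(v)/2,np.arctan2(v[1],v[0]), np.linalg.norm(P[0]-P[1]))
k=load('top0');
```

```text
[[ 5.652e+02 -1.404e+02  7.800e+00  3.000e-01]
 [ 6.105e+02 -2.024e+02  1.030e+01  4.000e-01]
 [ 4.903e+02 -2.908e+02  7.400e+00  2.000e-01]
 [ 4.446e+02 -2.290e+02  7.500e+00  3.000e-01]
 [ 5.642e+02 -1.575e+02  5.190e+01  0.000e+00]
 [ 5.941e+02 -1.993e+02  5.810e+01  9.000e-01]]
[ 528.21337494 -215.46571061]
[[565.1, -140.2], [610.5, -202.7], [490.6, -289.8], [445.0, -228.5]] [ 527.8 -215.3] 148.65402804696927 0.6310490578701564 77.19691410087451
[[564.1, -157.3], [594.5, -200.5], [492.6, -274.0], [461.9, -232.4]] [ 528.3 -216. ] 126.21026630094808 0.6295459551826439 52.85269195579758
```

Holder centre (528,-215.6), yaw 0.630; size and heights check. Now over to the tray.

```bash
echo '[20, -32, 0, 0.07, 1, 40, -64, 0, 0.14, 1, 60, -96, 0, 0.14, 1, 80, -128, 0, 0.14, 1, 100, -160, 0, 0.14, 1]' > rows.txt && python3 steer.py rows.txt | head -2;  python3 - <<'E'
from h import *
delta([515,216,257],.27)
E
```

```text
t: 2.2
eef_pos: [489.6, 35.8, 256.1]
t 2.2 tool shift [  72.1 -167.1   -0.9] yaw now 0.267 turn -0.003
```

```bash
echo '[18, -38, 0, 0, 1, 36, -76, 0, 0, 1, 54, -114, 0, 0, 1, 72, -150, 0, 0, 1, 72, -150, 0, 0, 1]' > rows.txt && python3 steer.py rows.txt | head -2;  python3 - <<'E'
from h import *
i,p,d=snap('wrist','w2'); print(env.state()['eef_pos'],env.state()['t'],env.state()['joints'])
p=cv2.imread('pics/w2.png'); cv2.imwrite('pics/C.png',cv2.resize(p[:300,120:520],None,fx=2,fy=2,interpolation=2))
E
```

```text
t: 2.62
eef_pos: [519.8, 203.8, 255.4]
[519.23744874 201.21036411 255.2678343 ] 2.6667 [2.51042924e-01 3.22623292e-01 1.62085218e+00 5.98327234e-05
 1.19875669e+00 1.54976252e+00]
```

View pics/C.png

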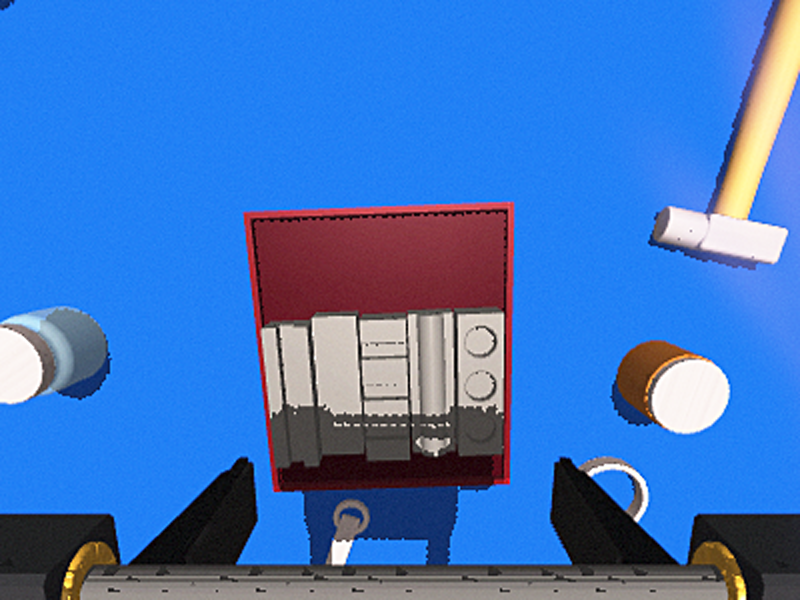

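Run:
```python
from h import *
i=load('w2'); d=np.load('pics/w2.npy')
def world(u,v):
    K_=K(i); uv=np.array([[u,v]],float)
    n=cv2.undistortPoints(uv.reshape(-1,1,2),K_,np.array(i['dist_coeffs'])).reshape(2)
    return i['origin']+rot(i['attitude'])@(np.r_[n,1]*d[v,u])
for v in (175,185):
  for u in range(246,378,2): 
    w=world(u,v); print(u,w.round(0).astype(int).tolist(),end=' ')
  print()
print([world(260,130).round(1),world(350,130).round(1),world(200,180).round(1)])
```

```text
246 [475, 318, -1] 248 [475, 315, -1] 250 [480, 309, 12] 252 [488, 301, 41] 254 [489, 298, 40] 256 [489, 295, 39] 258 [490, 293, 39] 260 [488, 291, 28] 262 [488, 289, 27] 264 [490, 286, 28] 266 [491, 283, 29] 268 [494, 278, 40] 270 [495, 275, 39] 272 [496, 273, 40] 274 [496, 270, 39] 276 [493, 269, 22] 278 [496, 265, 32] 280 [497, 262, 31] 282 [498, 259, 31] 284 [499, 256, 32] 286 [500, 253, 32] 288 [500, 250, 31] 290 [501, 247, 32] 292 [502, 244, 32] 294 [503, 242, 31] 296 [503, 239, 32] 298 [505, 236, 33] 300 [500, 233, 8] 302 [506, 230, 30] 304 [506, 227, 29] 306 [507, 224, 30] 308 [508, 221, 30] 310 [509, 218, 30] 312 [510, 215, 31] 314 [510, 212, 30] 316 [511, 209, 28] 318 [512, 207, 30] 320 [513, 204, 30] 322 [514, 201, 29] 324 [514, 198, 29] 326 [515, 195, 29] 328 [516, 192, 30] 330 [518, 190, 37] 332 [519, 187, 38] 334 [520, 184, 39] 336 [521, 181, 39] 338 [522, 178, 38] 340 [522, 176, 38] 342 [521, 171, 27] 344 [522, 169, 29] 346 [523, 166, 30] 348 [525, 163, 32] 350 [527, 161, 39] 352 [528, 159, 40] 354 [527, 154, 31] 356 [528, 151, 31] 358 [528, 148, 28] 360 [529, 145, 28]
[... 795 characters left out ...]
40] 314 [498, 209, 40] 316 [499, 206, 40] 318 [500, 203, 41] 320 [500, 200, 40] 322 [501, 197, 39] 324 [494, 192, 4] 326 [500, 191, 29] 328 [501, 188, 29] 330 [503, 185, 35] 332 [505, 183, 39] 334 [506, 180, 40] 336 [507, 177, 39] 338 [507, 174, 38] 340 [508, 171, 39] 342 [507, 167, 30] 344 [508, 164, 29] 346 [509, 161, 30] 348 [509, 158, 29] 350 [512, 157, 40] 352 [513, 154, 39] 354 [514, 151, 40] 356 [515, 148, 39] 358 [515, 145, 39] 360 [516, 143, 39] 362 [517, 140, 41] 364 [518, 137, 41] 366 [518, 134, 39] 368 [519, 131, 40] 370 [520, 128, 40] 372 [515, 118, 9] 374 [517, 115, 10] 376 [516, 110, 0] 
[array([550.8, 309.7,   5.3]), array([587.7, 176.8,   3. ]), array([446.9, 387.5,   1. ])]
```

The row, left to right: channel die (channel floor z≈28, lands 40), slab (z≈32), cross, ridge, hollow. Now exact poses from the cloud.

```bash
cat >> h.py <<'E'
def cloud(name):
    i=load(name); d=np.load(f'pics/{name}.npy'); im=cv2.imread(f'pics/{name}.png')
    v,u=np.mgrid[:400,:640]; n=cv2.undistortPoints(np.stack([u,v],-1).reshape(-1,1,2).astype(float),K(i),np.array(i['dist_coeffs'])).reshape(-1,2)
    W=i['origin']+(np.c_[n,np.ones(len(n))]*d.reshape(-1,1))@rot(i['attitude']).T
    W[d.ravel()==0]=np.nan; return W,im.reshape(-1,3).astype(int)
E
python3 - <<'E'
from h import *
W,C=cloud('w2'); 
red=(C[:,2]>1.8*C[:,0]+5)&(C[:,2]>1.8*C[:,1]+5)&(W[:,2]<16)&(W[:,1]>60)&(W[:,1]<360)&(W[:,0]<650)
r=cv2.minAreaRect(W[red][:,:2].astype(np.float32)); print(r)
B=cv2.boxPoints(r); print(B.round(1).tolist())
yaw=np.radians(r[2]); yaw=(yaw+np.pi/4)%(np.pi/2)-np.pi/4; c=np.array(r[0]); print('tray',c,yaw)
T=(W[:,:2]-c)@np.array([[np.cos(yaw),-np.sin(yaw)],[np.sin(yaw),np.cos(yaw)]])
inb=(abs(T[:,0])<105)&(abs(T[:,1])<98)
def ext(m,n):
    P=T[m]; q=np.percentile(P,[1,99],axis=0).round(1); print(n,m.sum(),'x',q[:,0],'y',q[:,1]); rr=cv2.minAreaRect(W[m][:,:2].astype(np.float32)); print('   ',rr)
z=W[:,2]
for k,n in zip((72,36,0,-36,-72),('channel','slab','cross','ridge','hollow')):
    ext(inb&(abs(T[:,1]-k)<17)&(z>(29.5 if k==36 else 36))&(z<44),n)
h=[(y,np.nanmedian(z[inb&(abs(T[:,1]-y)<1)&(abs(T[:,0]+15)<20)]).round(0)) for y in range(-94,96,2)]; print(h)
E
```

```text
((500.84149169921875, 213.34100341796875), (224.9970245361328, 199.46246337890625), 17.679838180541992)
[[363.3999938964844, 274.20001220703125], [423.8999938964844, 84.19999694824219], [638.2999877929688, 152.5], [577.7000122070312, 342.5]]
tray [500.8414917  213.34100342] 0.30857138747026136
channel 1050 x [-77.6  30.5] y [55.2 88.7]
    ((456.0006408691406, 274.60003662109375), (110.3030776977539, 33.940223693847656), 17.668174743652344)
slab 1514 x [-71.2  35.9] y [19.4 52.5]
    ((473.0425109863281, 242.25588989257812), (109.61583709716797, 33.88972473144531), 17.711734771728516)
cross 1107 x [-74.7  33.6] y [-16.6  16.5]
    ((480.93365478515625, 206.77024841308594), (110.37816619873047, 33.73479461669922), 17.37372398376465)
ridge 698 x [-72.3  35.8] y [-43.4 -28. ]
    ((493.8088684082031, 173.74478149414062), (109.60269927978516, 17.461313247680664), 17.749635696411133)
hollow 1119 x [-73.6  35.8] y [-88.6 -55.2]
    ((504.49884033203125, 138.7666015625), (110.50335693359375, 33.83986282348633), 17.427452087402344)
  return np.nanmean(a, axis, out=out, keepdims=keepdims)
```

Run:
```python
from h import *
delta([404.4,220.4,60],.309)
print(proj(load('top0'),[[473,242.3,32],[528.1,-215.6,10]]))
```

```text
t 2.67 tool shift [-105.3  -49.3  195.3] yaw now 0.272 turn -0.037
[[246.9524049  236.16911656]
 [395.71376095 222.91783753]]
```

```bash
echo '[-25, -12, 20, -0.037, 0, -55, -25, 50, -0.037, 0, -80, -38, 85, -0.037, 0, -105, -49, 110, -0.037, 0, -105, -49, 110, -0.037, 0]' > rows.txt && python3 steer.py rows.txt | head -2; echo '[0, 0, 35, 0, 0, 0, 0, 65, 0, 0, 0, 0, 65, 0, 0]' > rows.txt && python3 steer.py rows.txt;  python3 - <<'E'
from h import *
delta([404.4,220.4,12],.309)
E
```

```text
t: 3.08
eef_pos: [397.7, 216.0, 141.9]
t: 3.33
eef_pos: [402.8, 216.4, 77.7]
tcp_rot: [3.141, 0.006, 0.304]
ft_force: [-0.7, 0.7, 0.1]
opening: 0.496
grip_force: 0.0
t 3.33 tool shift [ 3.1 -3.4 65.7] yaw now 0.304 turn -0.005
```

```bash
echo '[2, -3.4, 0, -0.005, 0, 2, -3.4, 0, -0.005, 0, 2, -3.4, 0, -0.005, 0, 2, -3.4, 0, -0.005, 0, 2, -3.4, 0, -0.005, 0]' > rows.txt && python3 steer.py rows.txt|tail -2; echo '[0, 0, 0, 0, 0, 0, 0, 0, 0, 0, 0, 0, 0, 0, 0]' > rows.txt && python3 steer.py rows.txt;  python3 - <<'E'
from h import *
delta([404.4,220.4,12],.309)
E
```

```text
opening: 0.14
grip_force: 0.0
t: 4.0
eef_pos: [404.6, 222.0, 81.5]
tcp_rot: [3.142, -0.0, 0.311]
ft_force: [-0.4, 0.1, 0.3]
opening: 0.011
grip_force: 0.0
t 4.0 tool shift [-0.7  1.4 69.5] yaw now 0.311 turn 0.002
```

```bash
echo '[-1, 1.4, 25, 0.002, 0, -1, 1.4, 50, 0.002, 0, -1, 1.4, 69.5, 0.002, 0, -1, 1.4, 69.5, 0.002, 0, -1, 1.4, 69.5, 0.002, 0]' > rows.txt && python3 steer.py rows.txt
```

```text
t: 4.42
eef_pos: [403.7, 220.1, 11.5]
tcp_rot: [3.141, 0.002, 0.309]
ft_force: [0.3, -0.4, -0.2]
opening: 0.003
grip_force: 0.0
```

```bash
echo '[5, 0, 0, 0, 0, 10, 0, 0, 0, 0, 15, 0, 0, 0, 0, 20, 0, 0, 0, 0, 25, 0, 0, 0, 0]' > rows.txt && python3 steer.py rows.txt; echo '[7, 0, 0, 0, 0, 14, 0, 0, 0, 0, 20, 0, 0, 0, 0, 25, 0, 0, 0, 0, 25, 0, 0, 0, 0]' > rows.txt && python3 steer.py rows.txt
python3 - <<'E'
from h import *
p=np.array([473,242.3])+(-18+18)*0; u=np.array([.9526,.3041]); s=env.state()
print('along from slab start centre',(s['eef_pos'][:2]-p)@u, 'lateral',(s['eef_pos'][:2]-p)@[-u[1],u[0]])
E
```

```text
t: 4.83
eef_pos: [428.8, 228.2, 12.4]
tcp_rot: [3.142, -0.001, 0.309]
ft_force: [0.3, -0.2, 1.9]
opening: 0.002
grip_force: 0.0
t: 5.25
eef_pos: [452.7, 235.8, 11.7]
tcp_rot: [3.142, -0.001, 0.309]
ft_force: [-0.1, 0.2, 0.1]
opening: 0.005
grip_force: 0.0
along from slab start centre -21.278486137345258 lateral -0.04866135010228856
```

```bash
echo '[7, 0, 0, 0, 0, 14, 0, 0, 0, 0, 20, 0, 0, 0, 0, 20, 0, 0, 0, 0]' > rows.txt && python3 steer.py rows.txt; echo '[-10, 0, 0, 0, 0, -20, 0, -20, 0, 0.2, -20, 0, -60, 0, 0.5, -20, 0, -100, 0, 0.6, -20, 0, -140, 0, 0.6]' > rows.txt && python3 steer.py rows.txt|head -2; echo '[0, 0, -40, 0, 0.6, 0, 0, -60, 0, 0.6, 0, 0, -60, 0, 0.6]' > rows.txt && python3 steer.py rows.txt|head -2
cat > look.py <<'E'
from h import *
import sys
snap('wrist',sys.argv[1]); W,C=cloud(sys.argv[1])
c=np.array([500.84,213.34]); yaw=.3086
Rm=np.array([[np.cos(yaw),-np.sin(yaw)],[np.sin(yaw),np.cos(yaw)]]); T=(W[:,:2]-c)@Rm; z=W[:,2]
inb=(abs(T[:,0])<107)&(abs(T[:,1])<98)
for k,n in zip((72,36,0,-36,-72),('channel','slab','cross','ridge','hollow')):
    m=inb&(abs(T[:,1]-k)<18)&(z>(29.5 if k==36 else 36))&(z<(35 if k==36 else 44))
    if m.sum()>50: print(n,m.sum(),np.percentile(T[m],[1,99],axis=0).round(1).tolist(),[np.round(q,3) for q in cv2.minAreaRect(W[m][:,:2].astype(np.float32))])
s=env.state(); print(s['t'],s['eef_pos'],s['tcp_rot'],'tray frame',(s['eef_pos'][:2]-c)@Rm)
E
python3 look.py w3
```

```text
t: 5.58
eef_pos: [472.1, 241.9, 11.8]
tcp_rot: [3.142, -0.001, 0.309]
ft_force: [-0.6, 0.0, -0.1]
opening: 0.008
grip_force: 0.0
t: 6.0
eef_pos: [450.0, 234.9, 153.1]
t: 6.25
eef_pos: [452.2, 235.8, 216.1]
channel 1402 [[-78.5, 55.2], [30.9, 88.8]] [array([455.935, 274.662]), array([110.255,  34.107]), np.float64(17.579)]
slab 2019 [[-72.1, 19.6], [35.8, 52.7]] [array([472.252, 242.219]), array([108.532,  34.003]), np.float64(17.744)]
cross 1458 [[-75.6, -16.4], [33.4, 16.7]] [array([480.555, 206.824]), array([109.583,  34.112]), np.float64(17.631)]
ridge 943 [[-72.6, -43.4], [35.9, -27.6]] [array([493.545, 174.074]), array([109.71 ,  17.275]), np.float64(18.345)]
hollow 1493 [[-72.8, -88.8], [34.8, -54.8]] [array([504.323, 138.948]), array([108.206,  34.796]), np.float64(17.974)]
6.3 [451.42371221 235.48866449 213.51055816] [-3.1415179  -0.00365558  0.30890543] tray frame [-40.35474375  36.11132086]
```

The slab reads as unmoved though the fingers passed through its place, so I'll check the picture.

Run:
```python
from h import *
p=cv2.imread('pics/w3.png'); q,_=env.read_camera('top'); q=q[:,:,::-1]
cv2.imwrite('pics/D.png',np.vstack([cv2.resize(p,(640,400))[:330],cv2.resize(q[170:290,200:410],(640,270))[:270]]))
```

```text
(no output)
```

View pics/D.png

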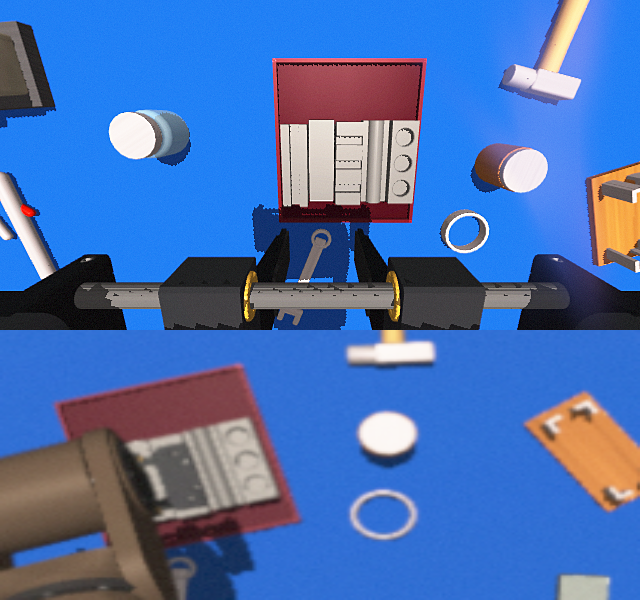

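Run:
```python
from h import *
s=env.state(); M=rot(s['tcp_rot']); W,C=cloud('w3'); L=(W-s['eef_pos'])@M
d=np.load('pics/w3.npy').ravel(); m=(d>0)&(d<330)
L=L[m]; uv=np.argwhere(m.reshape(400,640))
f=(uv[:,0]>215)&(uv[:,0]<330)&(((uv[:,1]>268)&(uv[:,1]<300))|((uv[:,1]>345)&(uv[:,1]<375)))
print(np.percentile(L[f],[0,5,50,95,100],axis=0).round(1))
for v in range(224,300,8): 
    g=f&(uv[:,0]==v); print(v, L[g].round(0)[::3].tolist() if g.any() else '')
```

```text
[[ -11.2  -28.2 -137.3]
 [  -6.1  -23.9 -135.9]
 [  13.1   -6.7  -95.8]
 [  30.8   24.7  -48.5]
 [  31.8   29.2  -40.2]]
224 
232 [[13.0, -25.0, -46.0], [13.0, -23.0, -46.0], [11.0, -22.0, -42.0], [12.0, 21.0, -43.0], [13.0, 23.0, -46.0], [13.0, 24.0, -47.0]]
240 [[13.0, -27.0, -58.0], [13.0, -25.0, -58.0], [13.0, -24.0, -58.0], [13.0, -22.0, -58.0], [12.0, -21.0, -55.0], [7.0, -21.0, -43.0], [11.0, 21.0, -53.0], [12.0, 23.0, -56.0], [13.0, 24.0, -58.0], [13.0, 26.0, -58.0], [13.0, 27.0, -59.0]]
248 [[13.0, -28.0, -68.0], [13.0, -26.0, -69.0], [13.0, -25.0, -68.0], [13.0, -23.0, -68.0], [12.0, -22.0, -66.0], [11.0, -20.0, -63.0], [4.0, -20.0, -50.0], [-0.0, 21.0, -41.0], [7.0, 21.0, -55.0], [11.0, 22.0, -65.0], [12.0, 23.0, -67.0], [13.0, 24.0, -68.0], [13.0, 26.0, -69.0], [13.0, 27.0, -69.0]]
256 [[13.0, -26.0, -77.0], [13.0, -25.0, -78.0], [12.0, -23.0, -77.0], [12.0, -22.0, -75.0], [12.0, -20.0, -75.0], [6.0, -20.0, -64.0], [-0.0, -20.0, -52.0], [-6.0, 21.0, -41.0], [2.0, 21.0, -57.0], [8.0, 21.0, -69.0], [11.0, 22.0, -75.0], [13.0, 23.0, -77.0], [13.0, 24.0, -78.0], [13.0, 26.0, 
[... 1008 characters left out ...]
, -133.0], [31.0, -7.0, -134.0], [31.0, -6.0, -134.0], [31.0, 8.0, -134.0], [30.0, 9.0, -133.0], [30.0, 10.0, -133.0], [31.0, 11.0, -134.0], [30.0, 12.0, -133.0], [31.0, 13.0, -134.0], [30.0, 14.0, -132.0], [31.0, 15.0, -134.0], [31.0, 16.0, -134.0]]
296 [[29.0, -15.0, -135.0], [29.0, -14.0, -135.0], [29.0, -13.0, -136.0], [29.0, -13.0, -135.0], [29.0, -12.0, -135.0], [29.0, -11.0, -135.0], [29.0, -10.0, -135.0], [29.0, -9.0, -136.0], [29.0, -8.0, -136.0], [28.0, -7.0, -135.0], [29.0, -6.0, -135.0], [29.0, 8.0, -135.0], [29.0, 9.0, -135.0], [29.0, 10.0, -135.0], [29.0, 11.0, -135.0], [29.0, 12.0, -136.0], [29.0, 13.0, -136.0], [28.0, 14.0, -134.0], [29.0, 15.0, -135.0], [29.0, 15.0, -135.0]]
```

Run:
```python
from h import *
s=env.state(); print(s['t'],s['eef_pos'],s['opening'],env.camera_info('wrist')['origin'])
snap('wrist','w4'); M=rot(s['tcp_rot']); W,C=cloud('w4'); L=(W-s['eef_pos'])@M; d=np.load('pics/w4.npy').ravel()
m=(d>0)&(d<230)&(abs(L[:,1])<60)&(L[:,2]>-125); Q=L[m]
print('y-',np.percentile(Q[Q[:,1]<0],[0.5,50,99.5],axis=0).round(1).tolist()); print('y+',np.percentile(Q[Q[:,1]>0],[.5,50,99.5],axis=0).round(1).tolist())
```

```text
6.35 [450.84528439 235.24822385 211.83554121] 0.5220510772142528 [527.23426895 259.2403904  417.84842019]
y- [[-10.6, -47.9, -124.9], [11.6, -26.1, -95.2], [35.7, -24.1, -37.2]]
y+ [[-10.6, 25.2, -124.9], [11.6, 27.1, -94.9], [35.7, 48.6, -37.1]]
```

The depth of the fingers shows the actual tips about 38 mm behind the reported TCP (y agrees with the opening), so the fingers passed above the blocks. I'll use a 38 mm offset, descend carefully and watch the force.

```bash
echo '[-25, 0, 0, 0, 0, -48.7, 0, 30, 0, 0, -48.7, 0, 70, 0, 0, -48.7, 0, 110, 0, 0, -48.7, 0, 150, 0, 0]' > rows.txt && python3 steer.py rows.txt|head -2; echo '[0, 0, 0, 0, 0, 0, 0, 0, 0, 0, 0, 0, 0, 0, 0]' > rows.txt && python3 steer.py rows.txt
python3 - <<'E'
from h import *
delta([404.4,220.4,-20],.309)
E
```

```text
t: 6.82
eef_pos: [403.7, 220.1, 59.5]
t: 7.07
eef_pos: [405.5, 220.8, 62.7]
tcp_rot: [3.142, 0.0, 0.309]
ft_force: [0.1, -0.3, 0.8]
opening: 0.096
grip_force: 0.0
t 7.07 tool shift [-1.1  0.  82.7] yaw now 0.309 turn -0.0
```

```bash
echo '[-1, 0, 20, 0, 0, -1, 0, 40, 0, 0, -1, 0, 55, 0, 0, -1, 0, 60, 0, 0, -1, 0, 60, 0, 0]' > rows.txt && python3 steer.py rows.txt; echo '[0, 0, 5, 0, 0, 0, 0, 10, 0, 0, 0, 0, 14, 0, 0, 0, 0, 14, 0, 0]' > rows.txt && python3 steer.py rows.txt; echo '[0, 0, 4, 0, 0, 0, 0, 6, 0, 0, 0, 0, 6, 0, 0]' > rows.txt && python3 steer.py rows.txt
```

```text
t: 7.48
eef_pos: [404.8, 220.5, 2.6]
tcp_rot: [3.142, -0.001, 0.309]
ft_force: [-0.1, -0.0, 0.0]
opening: 0.006
grip_force: 0.0
t: 7.82
eef_pos: [404.3, 220.4, -12.4]
tcp_rot: [3.141, 0.0, 0.309]
ft_force: [-0.7, -0.0, 0.4]
opening: 0.004
grip_force: 0.0
t: 8.07
eef_pos: [404.2, 220.3, -18.5]
tcp_rot: [3.141, 0.0, 0.309]
ft_force: [0.9, -0.2, -0.4]
opening: 0.001
grip_force: 0.0
```

```bash
echo '[0, 0, 3, 0, 0, 0, 0, 5.5, 0, 0, 0, 0, 5.5, 0, 0]' > rows.txt && python3 steer.py rows.txt | sed -n '2p;4p'; echo '[5, 0, 0, 0, 0, 10, 0, 0, 0, 0, 15, 0, 0, 0, 0, 20, 0, 0, 0, 0, 25, 0, 0, 0, 0]' > rows.txt && python3 steer.py rows.txt; echo '[6, 0, 0, 0, 0, 12, 0, 0, 0, 0, 18, 0, 0, 0, 0, 24, 0, 0, 0, 0, 24, 0, 0, 0, 0]' > rows.txt && python3 steer.py rows.txt
python3 - <<'E'
from h import *
p=np.array([473,242.3]); u=np.array([.9526,.3041]); s=env.state()
print('along',(s['eef_pos'][:2]-p)@u, 'lat',(s['eef_pos'][:2]-p)@[-u[1],u[0]])
E
```

```text
eef_pos: [404.2, 220.3, -24.1]
ft_force: [-0.4, 1.0, -0.4]
t: 8.73
eef_pos: [428.6, 228.1, -23.7]
tcp_rot: [3.141, 0.0, 0.309]
ft_force: [-1.1, -0.5, 0.0]
opening: 0.003
grip_force: 0.9
t: 9.15
eef_pos: [452.6, 235.7, -23.6]
tcp_rot: [3.142, -0.002, 0.309]
ft_force: [-0.1, -0.1, 0.0]
opening: 0.001
grip_force: 0.0
along -21.472920804732137 lat -0.05018313936428065
```

```bash
echo '[5, 0, 0, 0, 0, 10, 0, 0, 0, 0, 15, 0, 0, 0, 0, 20, 0, 0, 0, 0, 20, 0, 0, 0, 0]' > rows.txt && python3 steer.py rows.txt; echo '[-6, 0, 0, 0, 0, -12, 0, 0, 0, 0, -12, 0, -25, 0, 0, -12, 0, -60, 0, 0.5, -12, 0, -100, 0, 0.6]' > rows.txt && python3 steer.py rows.txt|head -2; echo '[0, 0, -40, 0, 0.6, 0, 0, -80, 0, 0.6, 0, 0, -90, 0, 0.6, 0, 0, -90, 0, 0.6]' > rows.txt && python3 steer.py rows.txt|head -2; python3 look.py w5
```

```text
t: 9.57
eef_pos: [471.4, 241.7, -23.6]
tcp_rot: [3.142, -0.001, 0.309]
ft_force: [0.9, 0.3, -0.2]
opening: 0.003
grip_force: 0.0
t: 9.98
eef_pos: [456.8, 237.0, 76.2]
t: 10.32
eef_pos: [459.2, 238.0, 169.2]
channel 1763 [[-78.3, 55.2], [30.3, 88.9]] [array([455.441, 274.646]), array([110.135,  34.373]), np.float64(17.675)]
slab 2970 [[-4.9, 19.6], [101.4, 52.8]] [array([535.556, 262.522]), array([108.577,  34.022]), np.float64(17.502)]
cross 1848 [[-74.9, -16.7], [33.7, 16.8]] [array([481.132, 206.935]), array([109.113,  34.253]), np.float64(17.435)]
ridge 1176 [[-72.8, -43.1], [35.8, -27.9]] [array([493.45 , 173.772]), array([110.046,  16.352]), np.float64(17.765)]
hollow 1908 [[-73.5, -88.8], [34.9, -54.9]] [array([504.447, 138.887]), array([110.223,  34.898]), np.float64(18.014)]
10.3667 [458.38489305 237.66621064 167.01381534] [ 3.14158227e+00 -2.36314001e-03  3.08925381e-01] tray frame [-33.0610357   36.07171398]
```

Slab slid 66 mm: centre (535.5,262.5), clear of its neighbours. Next, the grasp.

Run:
```python
from h import *
delta([537.5,262.9,20],.3075); print(env.state()['opening'])
```

```text
t 10.37 tool shift [ 82.7   0.  147.2] yaw now 0.309 turn 0.001
0.40915811085147014
```

```bash
echo '[27, 0, 0, 0, 0.63, 55, 0, 15, 0, 0.63, 82.7, 0, 40, 0, 0.63, 82.7, 0, 80, 0, 0.63, 82.7, 0, 110, 0, 0.63]' > rows.txt && python3 steer.py rows.txt|head -2; echo '[0, 0, 20, 0, 0.63, 0, 0, 37, 0, 0.63, 0, 0, 37, 0, 0.63, 0, 0, 37, 0, 0.63]' > rows.txt && python3 steer.py rows.txt
python3 - <<'E'
from h import *
delta([537.5,262.9,-30],.3075)
E
```

```text
t: 10.78
eef_pos: [536.4, 262.3, 51.4]
t: 11.12
eef_pos: [536.0, 262.3, 17.3]
tcp_rot: [3.141, 0.004, 0.309]
ft_force: [0.3, 0.2, -0.1]
opening: 0.629
grip_force: 0.0
t 11.12 tool shift [ 1.8 -0.2 47.3] yaw now 0.309 turn 0.001
```

```bash
echo '[1.5, 0, 15, 0, 0.63, 1.5, 0, 30, 0, 0.63, 1.5, 0, 42, 0, 0.63, 1.5, 0, 47, 0, 0.63, 1.5, 0, 47, 0, 0.63]' > rows.txt && python3 steer.py rows.txt; echo '[0, 0, 0, 0, 0.3, 0, 0, 0, 0, 0.3, 0, 0, 0, 0, 0.3, 0, 0, 0, 0, 0.3, 0, 0, 0, 0, 0.3]' > rows.txt && python3 steer.py rows.txt|tail -3
```

```text
t: 11.53
eef_pos: [538.4, 263.1, -28.4]
tcp_rot: [3.141, 0.001, 0.309]
ft_force: [0.3, -0.0, -0.2]
opening: 0.629
grip_force: 0.0
ft_force: [-0.5, -0.7, 3.4]
opening: 0.36
grip_force: 30.0
```

```bash
echo '[0, 0, -15, 0, 0.3, 0, 0, -40, 0, 0.3, 0, 0, -70, 0, 0.3, 0, 0, -110, 0, 0.3, 0, 0, -130, 0, 0.3]' > rows.txt && python3 steer.py rows.txt; echo '[0, 0, 0, 0, 0.3, 0, 0, 0, 0, 0.3]' > rows.txt && python3 steer.py rows.txt
python3 - <<'E'
from h import *
delta([530.5,-213.8,103],.63)
E
```

```text
t: 12.37
eef_pos: [539.7, 263.6, 106.1]
tcp_rot: [-3.142, -0.003, 0.309]
ft_force: [1.5, -0.4, -2.4]
opening: 0.358
grip_force: 30.0
t: 12.53
eef_pos: [538.9, 263.3, 102.9]
tcp_rot: [3.142, -0.002, 0.309]
ft_force: [-0.5, -0.5, -2.9]
opening: 0.352
grip_force: 30.0
t 12.53 tool shift [-1.53e+02  4.52e+02 -3.00e-01] yaw now 0.309 turn -0.321
```

```bash
echo '[-10, 30, 0, 0, 0.3, -22, 65, 0, 0, 0.3, -35, 103, 0, 0, 0.3, -48, 141, 0, 0, 0.3, -61, 179, 0, 0, 0.3]' > rows.txt && python3 steer.py rows.txt|head -2; echo '[-13, 38, 0, 0, 0.3, -26, 76, 0, 0, 0.3, -39, 114, 0, 0, 0.3, -50, 149, 0, 0, 0.3, -60, 179, 0, 0, 0.3]' > rows.txt && python3 steer.py rows.txt|head -2; echo '[-10, 29, 0, -0.06, 0.3, -18, 54, 0, -0.13, 0.3, -25, 75, 0, -0.21, 0.3, -31, 92, 0, -0.29, 0.3, -31, 92, 0, -0.321, 0.3]' > rows.txt && python3 steer.py rows.txt|head -2; echo '[0, 0, 0, 0, 0.3, 0, 0, 0, 0, 0.3, 0, 0, 0, 0, 0.3]' > rows.txt && python3 steer.py rows.txt;  python3 - <<'E'
from h import *
delta([530.5,-213.8,103],.63)
snap('wrist','w6'); s=env.state(); W,C=cloud('w6'); 
M=rot(s['tcp_rot']); L=(W-s['eef_pos'])@M
# slab in hand: points ahead of fingers near z tip
m=(L[:,0]>16)&(L[:,0]<90)&(abs(L[:,1])<30)&(L[:,2]>-75)&(L[:,2]<0)
print(m.sum(), np.percentile(L[m],[1,10,50,90,99],axis=0).round(1).tolist(), cv2.minAreaRect(L[m][:,:2].astype(np.float32)))
p=np.polyfit(L[m][:,0],L[m][:,2],1); print('tilt',p)
E
```

```text
t: 12.95
eef_pos: [533.7, 72.6, 100.3]
t: 13.37
eef_pos: [531.1, -116.7, 100.4]
t: 13.78
eef_pos: [529.8, -214.3, 100.1]
t: 14.03
eef_pos: [530.3, -210.9, 101.3]
tcp_rot: [-3.14, 0.001, 0.629]
ft_force: [-1.3, -0.1, -2.9]
opening: 0.356
grip_force: 30.0
t 14.03 tool shift [-1.6  2.4 -1.7] yaw now 0.629 turn -0.001
4438 [[16.4, -16.1, -59.8], [20.2, -13.0, -59.2], [36.3, 0.7, -58.3], [50.5, 13.9, -55.7], [50.8, 17.0, -34.2]] ((33.51402282714844, 0.43280792236328125), (34.16437530517578, 35.021575927734375), 89.62870025634766)
tilt [  0.17770265 -63.39102127]
```

Run:
```python
from h import *
s=env.state(); W,C=cloud('w6'); M=rot(s['tcp_rot']); L=(W-s['eef_pos'])@M
m=(L[:,0]>18)&(L[:,0]<48)&(abs(L[:,1])<15)&(L[:,2]>-70)&(L[:,2]<-50)
print(np.polyfit(L[m][:,0],L[m][:,2],1)); print(s['eef_pos'])
delta([531.1,-212.9,30],.63)
```

```text
[ 4.25380371e-05 -5.84474455e+01]
[ 530.5386798  -210.88310376  101.61791912]
t 14.08 tool shift [-0.7  2.  71.6] yaw now 0.629 turn -0.001
```

```bash
echo '[-0.7, 2, 20, 0, 0.3, -0.7, 2, 45, 0, 0.3, -0.7, 2, 65, 0, 0.3, -0.7, 2, 70, 0, 0.3, -0.7, 2, 70, 0, 0.3]' > rows.txt && python3 steer.py rows.txt|head -2; echo '[0, 0, 0, 0, 0.3, 0, 0, 0, 0, 0.3, 0, 0, 0, 0, 0.3]' > rows.txt && python3 steer.py rows.txt
python3 - <<'E'
from h import *
delta([531.1,-212.9,-20],.63)
E
```

```text
t: 14.5
eef_pos: [530.8, -212.8, 31.1]
t: 14.75
eef_pos: [532.0, -213.9, 33.5]
tcp_rot: [3.14, -0.001, 0.63]
ft_force: [-0.2, -0.1, -2.8]
opening: 0.354
grip_force: 30.0
t 14.75 tool shift [-0.2 -1.4 53.5] yaw now 0.63 turn -0.0
```

```bash
echo '[0, -0.7, 12, 0, 0.3, 0, -0.7, 25, 0, 0.3, 0, -0.7, 38, 0, 0.3, 0, -0.7, 47, 0, 0.3, 0, -0.7, 47, 0, 0.3]' > rows.txt && python3 steer.py rows.txt; echo '[0, 0, 2, 0, 0.3, 0, 0, 4, 0, 0.3, 0, 0, 5, 0, 0.3, 0, 0, 5, 0, 0.3]' > rows.txt && python3 steer.py rows.txt
```

```text
t: 15.17
eef_pos: [530.6, -212.9, -15.6]
tcp_rot: [-3.14, 0.001, 0.63]
ft_force: [-0.4, -0.0, -3.1]
opening: 0.36
grip_force: 30.0
t: 15.5
eef_pos: [531.2, -213.2, -19.4]
tcp_rot: [3.141, -0.0, 0.63]
ft_force: [0.1, -0.7, -2.7]
opening: 0.352
grip_force: 30.0
```

```bash
echo '[0, 0, 1, 0, 0.3, 0, 0, 2, 0, 0.3, 0, 0, 2, 0, 0.3]' > rows.txt && python3 steer.py rows.txt|sed -n '2p;4p'; echo '[0, 0, 1.5, 0, 0.3, 0, 0, 1.5, 0, 0.3]' > rows.txt && python3 steer.py rows.txt|sed -n '2p;4p'
```

```text
eef_pos: [531.2, -213.2, -21.2]
ft_force: [-1.0, 0.8, 3.4]
eef_pos: [531.3, -213.2, -21.2]
ft_force: [-5.6, 2.5, 22.6]
```

```bash
echo '[0, 0, -1.5, 0, 0.55, 0, 0, -1.5, 0, 0.55, 0, 0, -1.5, 0, 0.55, 0, 0, -1.5, 0, 0.55, 0, 0, -1.5, 0, 0.55]' > rows.txt && python3 steer.py rows.txt|tail -3; echo '[0, 0, -20, 0, 0.6, 0, 0, -50, 0, 0.6, 0, 0, -90, 0, 0.6, 0, 0, -130, 0, 0.6, 0, 0, -165, 0, 0.6]' > rows.txt && python3 steer.py rows.txt|head -2;  echo '[-40, 0, -30, 0, 0.6, -60, 0, -50, 0, 0.6, -60, 0, -50, 0, 0.6, -60, 0, -50, 0, 0.6]' > rows.txt && python3 steer.py rows.txt|head -2
python3 - <<'E'
from h import *
snap('wrist','w7'); s=env.state(); print(s['t'],s['eef_pos']); W,C=cloud('w7'); z=W[:,2]
c=np.array([528.1,-215.6]); y=.63; T=(W[:,:2]-c)@np.array([[np.cos(y),-np.sin(y)],[np.sin(y),np.cos(y)]])
m=(abs(T[:,0])<58)&(abs(T[:,1])<19)&(z>34)&(z<42); print(m.sum(),np.median(z[m]),np.percentile(T[m],[1,99],axis=0).round(1).tolist(),cv2.minAreaRect(T[m].astype(np.float32)))
m2=(abs(T[:,0])<80)&(abs(T[:,1])<45)&(z>49)&(z<58); print(cv2.minAreaRect(T[m2].astype(np.float32)))
E
```

```text
ft_force: [0.5, -0.1, -0.9]
opening: 0.552
grip_force: 0.0
t: 16.75
eef_pos: [530.9, -213.1, 145.6]
t: 17.08
eef_pos: [482.3, -249.2, 194.4]
17.1333 [ 482.41961408 -248.5023926   193.1650692 ]
2541 37.526197406856625 [[-53.5, -17.0], [53.7, 16.1]] ((0.4633369445800781, -0.3950023651123047), (33.833988189697266, 108.96342468261719), 89.8281021118164)
((-0.29673004150390625, 0.5367336273193359), (51.680702209472656, 128.3253631591797), 89.9408950805664)
```

Slab in place: (0.5,-0.4) mm, top 38. Back for the channel die.

```bash
echo '[10, -15, 0, 0.06, 0.55, 30, -45, 0, 0.18, 0.55, 54, -78, 0, 0.3, 0.55, 77, -111, 0, 0.322, 0.55, 100, -144, 0, 0.322, 0.55]' > rows.txt && python3 steer.py rows.txt|head -2
python3 - <<'E'
from h import *
delta([455.7,274.6,193],.308)
E
```

```text
t: 17.55
eef_pos: [478.0, -70.7, 191.7]
t 17.55 tool shift [  82.6 -336.    -1. ] yaw now 0.306 turn -0.002
```

```bash
echo '[9, -38, 0, 0, 0.55, 18, -76, 0, 0, 0.55, 27, -114, 0, 0, 0.55, 36, -152, 0, 0, 0.55, 45, -190, 0, 0, 0.55]' > rows.txt && python3 steer.py rows.txt|head -2;echo '[9, -38, 0, 0, 0.55, 18, -76, 0, 0, 0.55, 27, -110, 0, 0, 0.55, 35, -140, 0, 0, 0.55, 35, -140, 0, 0, 0.55]' > rows.txt && python3 steer.py rows.txt|head -2;echo '[0, 0, 0, 0, 0.55, 0, 0, 0, 0, 0.55]' > rows.txt && python3 steer.py rows.txt|head -2; python3 look.py w8
python3 - <<'E'
from h import *
delta([455.7,274.6,30],.308)
E
```

```text
t: 17.97
eef_pos: [462.9, 124.2, 191.9]
t: 18.38
eef_pos: [453.6, 270.6, 191.4]
t: 18.55
eef_pos: [454.2, 265.8, 192.0]
channel 1509 [[-78.1, 55.2], [30.4, 88.8]] [array([455.988, 274.717]), array([109.336,  33.974]), np.float64(17.89)]
cross 1662 [[-75.4, -16.8], [34.0, 16.9]] [array([480.874, 206.844]), array([110.173,  34.368]), np.float64(17.544)]
ridge 1034 [[-72.4, -43.2], [35.1, -27.7]] [array([493.235, 174.007]), array([108.94 ,  16.745]), np.float64(17.798)]
hollow 1716 [[-74.1, -88.9], [35.3, -54.7]] [array([504.045, 138.796]), array([109.925,  35.28 ]), np.float64(17.669)]
18.6 [454.43548499 265.21967382 192.33052504] [3.14125162e+00 1.82646174e-03 3.07898349e-01] tray frame [-28.45519505  63.52307804]
t 18.6 tool shift [  4.3  -8.6 162.3] yaw now 0.308 turn -0.0
```

```bash
echo '[4, -9, 25, 0, 0.55, 4, -9, 65, 0, 0.55, 4, -9, 105, 0, 0.55, 4, -9, 140, 0, 0.55, 4, -9, 155, 0, 0.55]' > rows.txt && python3 steer.py rows.txt|head -2;echo '[0, 0, 0, 0, 0.55, 0, 0, 0, 0, 0.55, 0, 0, 0, 0, 0.55]' > rows.txt && python3 steer.py rows.txt
python3 - <<'E'
from h import *
delta([455.8,274.65,-22],.308)
E
```

```text
t: 19.02
eef_pos: [454.3, 273.4, 34.3]
t: 19.27
eef_pos: [456.7, 275.1, 39.4]
tcp_rot: [-3.142, -0.002, 0.307]
ft_force: [-0.1, -0.4, 1.2]
opening: 0.549
grip_force: 0.0
t 19.27 tool shift [-1.1  0.2 61.4] yaw now 0.307 turn -0.001
```

```bash
echo '[-0.7, 0, 15, 0, 0.55, -0.7, 0, 30, 0, 0.55, -0.7, 0, 45, 0, 0.55, -0.7, 0, 55, 0, 0.55, -0.7, 0, 60, 0, 0.55]' > rows.txt && python3 steer.py rows.txt;echo '[0, 0, 0, 0, 0.55, 0, 0, 0, 0, 0.55]' > rows.txt && python3 steer.py rows.txt;  echo '[0, 0, 0, 0, 0.3, 0, 0, 0, 0, 0.3, 0, 0, 0, 0, 0.3, 0, 0, 0, 0, 0.3, 0, 0, 0, 0, 0.3]' > rows.txt && python3 steer.py rows.txt
```

```text
t: 19.68
eef_pos: [455.6, 275.1, -21.6]
tcp_rot: [3.142, -0.001, 0.308]
ft_force: [-0.6, -0.3, -0.5]
opening: 0.554
grip_force: 0.0
t: 19.85
eef_pos: [455.6, 275.3, -21.0]
tcp_rot: [-3.142, -0.001, 0.308]
ft_force: [0.5, -0.7, 0.7]
opening: 0.55
grip_force: 0.0
t: 20.27
eef_pos: [455.4, 275.2, -21.3]
tcp_rot: [3.142, -0.001, 0.308]
ft_force: [-0.8, -0.3, 5.6]
opening: 0.359
grip_force: 30.0
```

```bash
echo '[0, 0, -15, 0, 0.3, 0, 0, -40, 0, 0.3, 0, 0, -70, 0, 0.3, 0, 0, -110, 0, 0.3, 0, 0, -140, 0, 0.3]' > rows.txt && python3 steer.py rows.txt; echo '[0, 0, 0, 0, 0.3, 0, 0, 0, 0, 0.3, 0, 0, 0, 0, 0.3]' > rows.txt && python3 steer.py rows.txt|sed -n '2p;4,5p'
python3 - <<'E'
from h import *
delta([528.1,-215.6,118],.63)
E
```

```text
t: 20.68
eef_pos: [455.0, 275.1, 120.3]
tcp_rot: [3.142, 0.0, 0.308]
ft_force: [1.3, 0.6, -4.1]
opening: 0.357
grip_force: 30.0
eef_pos: [454.4, 274.8, 117.2]
ft_force: [-1.1, 0.1, -4.2]
opening: 0.356
t 20.93 tool shift [-78.4 489.7  -0.5] yaw now 0.308 turn -0.322
```

```bash
echo '[-5, 28, 0, 0, 0.3, -10, 63, 0, 0, 0.3, -16, 101, 0, 0, 0.3, -22, 140, 0, 0, 0.3, -28, 178, 0, 0, 0.3]' > rows.txt && python3 steer.py rows.txt|head -2; echo '[-6, 39, 0, 0, 0.3, -12, 78, 0, 0, 0.3, -19, 117, 0, 0, 0.3, -26, 156, 0, 0, 0.3, -32, 190, 0, 0, 0.3]' > rows.txt && python3 steer.py rows.txt|head -2; echo '[-5, 32, 0, -0.06, 0.3, -10, 62, 0, -0.13, 0.3, -14, 88, 0, -0.21, 0.3, -18, 108, 0, -0.29, 0.3, -18, 119, 0, -0.322, 0.3]' > rows.txt && python3 steer.py rows.txt|head -2; echo '[0, 0, 0, 0, 0.3, 0, 0, 0, 0, 0.3, 0, 0, 0, 0, 0.3, 0, 0, 0, 0, 0.3]' > rows.txt && python3 steer.py rows.txt|head -2;  python3 - <<'E'
from h import *
snap('wrist','w9'); s=env.state(); W,C=cloud('w9'); 
M=rot(s['tcp_rot']); L=(W-s['eef_pos'])@M
m=(L[:,0]>16)&(L[:,0]<90)&(abs(L[:,1])<30)&(L[:,2]>-75)&(L[:,2]<0)
print(m.sum(), np.percentile(L[m],[1,10,50,90,99],axis=0).round(1).tolist(), cv2.minAreaRect(L[m][:,:2].astype(np.float32)))
t=m&(L[:,0]<50)&(L[:,1]>7)&(L[:,1]<15)&(L[:,2]<-50); print(t.sum(),np.polyfit(L[t][:,0],L[t][:,2],1))
print(s['eef_pos']); delta([528.1,-215.6,60],.63)
E
```

```text
t: 21.35
eef_pos: [481.4, 95.3, 116.3]
t: 21.77
eef_pos: [508.5, -96.0, 116.3]
t: 22.18
eef_pos: [527.4, -214.7, 115.8]
t: 22.52
eef_pos: [528.0, -211.6, 117.6]
5055 [[16.5, -16.3, -61.8], [20.8, -13.4, -61.1], [38.8, 0.6, -59.9], [54.9, 14.1, -47.7], [55.2, 17.0, -27.0]] ((35.689857482910156, 0.33156585693359375), (34.13519287109375, 39.34247970581055), 89.89234161376953)
928 [-2.05319801e-04 -6.04550882e+01]
[ 528.18448349 -211.65079296  117.94934111]
t 22.57 tool shift [-2.4  3.2 57.9] yaw now 0.63 turn 0.0
```

```bash
echo '[-2.6, 3, 15, 0, 0.3, -2.6, 3, 35, 0, 0.3, -2.6, 3, 50, 0, 0.3, -2.6, 3, 56, 0, 0.3, -2.6, 3, 56, 0, 0.3]' > rows.txt && python3 steer.py rows.txt|head -2; echo '[0, 0, 0, 0, 0.3, 0, 0, 0, 0, 0.3, 0, 0, 0, 0, 0.3]' > rows.txt && python3 steer.py rows.txt|head -4
python3 - <<'E'
from h import *
delta([528,-215.3,18],.63)
E
```

```text
t: 22.98
eef_pos: [527.5, -215.7, 61.2]
t: 23.23
eef_pos: [528.6, -216.7, 63.3]
tcp_rot: [3.14, -0.001, 0.63]
ft_force: [0.0, -0.7, -3.9]
t 23.23 tool shift [ 0.3 -1.5 45.3] yaw now 0.63 turn -0.0
```

```bash
echo '[0, -1, 12, 0, 0.3, 0, -1, 25, 0, 0.3, 0, -1, 37, 0, 0.3, 0, -1, 43, 0, 0.3, 0, -1, 43, 0, 0.3]' > rows.txt && python3 steer.py rows.txt|head -4; echo '[0, 0, 2, 0, 0.3, 0, 0, 4, 0, 0.3, 0, 0, 5, 0, 0.3, 0, 0, 5, 0, 0.3]' > rows.txt && python3 steer.py rows.txt|head -4
```

```text
t: 23.65
eef_pos: [527.2, -215.6, 18.8]
tcp_rot: [-3.141, 0.001, 0.63]
ft_force: [-0.2, 0.8, -3.9]
t: 23.98
eef_pos: [527.6, -215.8, 14.6]
tcp_rot: [3.141, -0.0, 0.63]
ft_force: [-0.3, 0.1, -4.2]
```

```bash
echo '[0.3, -0.3, 1, 0, 0.3, 0.3, -0.3, 2, 0, 0.3, 0.3, -0.3, 2, 0, 0.3]' > rows.txt && python3 steer.py rows.txt|sed -n '2p;4p'; echo '[0, 0, 1, 0, 0.3, 0, 0, 1, 0, 0.3]' > rows.txt && python3 steer.py rows.txt|sed -n '2p;4p'
```

```text
eef_pos: [527.7, -215.4, 12.8]
ft_force: [-1.2, 1.1, 1.1]
eef_pos: [527.8, -215.4, 12.7]
ft_force: [-4.2, 1.0, 14.1]
```

Contact at the expected height; release, withdraw and check.

```bash
echo '[0, 0, -1, 0, 0.55, 0, 0, -1, 0, 0.55, 0, 0, -1, 0, 0.55, 0, 0, -1, 0, 0.55, 0, 0, -1, 0, 0.55]' > rows.txt && python3 steer.py rows.txt|tail -3; echo '[0, 0, -20, 0, 0.6, 0, 0, -50, 0, 0.6, 0, 0, -90, 0, 0.6, 0, 0, -120, 0, 0.6, 0, 0, -140, 0, 0.6]' > rows.txt && python3 steer.py rows.txt|head -2;  echo '[-40, 0, -30, 0, 0.6, -60, 0, -50, 0, 0.6, -60, 0, -50, 0, 0.6, -60, 0, -50, 0, 0.6, -60, 0, -50, 0, 0.6]' > rows.txt && python3 steer.py rows.txt|head -2
python3 - <<'E'
from h import *
snap('wrist','w10'); s=env.state(); print(s['t'],s['eef_pos']); W,C=cloud('w10'); z=W[:,2]
c=np.array([528.1,-215.6]); y=.63; T=(W[:,:2]-c)@np.array([[np.cos(y),-np.sin(y)],[np.sin(y),np.cos(y)]])
m=(abs(T[:,0])<60)&(abs(T[:,1])<20)&(z>70)&(z<78); print(m.sum(),np.median(z[m]),np.percentile(T[m],[1,99],axis=0).round(1).tolist(),cv2.minAreaRect(T[m].astype(np.float32)))
f=(abs(T[:,0])<40)&(abs(T[:,1])<3); print('channel floor z',np.nanmedian(z[f]))
p=cv2.imread('pics/w10.png'); q,_=env.read_camera('top'); cv2.imwrite('pics/E.png',np.hstack([cv2.resize(p,(400,250)),cv2.resize(q[140:290,180:420,::-1],(400,250))]))
E
```

```text
ft_force: [0.1, 0.6, 0.1]
opening: 0.545
grip_force: 0.0
t: 25.23
eef_pos: [528.2, -215.6, 155.4]
t: 25.65
eef_pos: [479.0, -250.5, 201.9]
25.7 [ 479.11121134 -250.19891672  201.43417615]
1993 73.58416585361488 [[-53.8, -16.9], [54.6, 16.7]] ((-0.08709716796875, -0.15606689453125), (109.98887634277344, 34.06953811645508), 0.014024227857589722)
channel floor z 351.9065812470193
```

View pics/E.png

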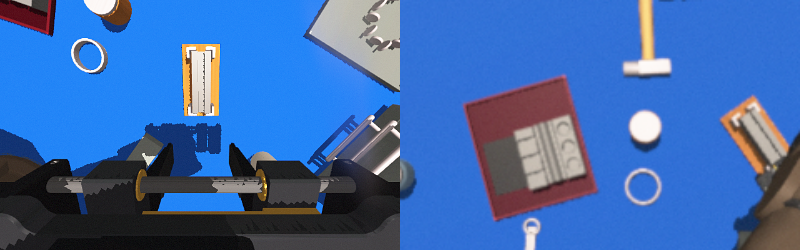

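The stack sits in the holder, die centred within 0.2 mm with its top at 74 mm. The three other blocks are still upright in the tray.

```bash
python3 -c "
from cell import env
print(env.job_done())"
```

```text
the job is handed in; nothing more can be done
None
```

The slab lies flat in the holder with the channel die on top, channel up, both centred within about 1 mm; the other three blocks are upright in the tray and the job was handed in at about 26 s, with no verdict returned.

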